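# Dock the mantel radio, refit its push knob and hold it down

## Robot

A 7-joint arm with a two-finger parallel gripper is mounted at the origin on the work surface. World frame = base frame: x ahead of the robot, y to its left, z up, the work surface at z = 0. Lengths are in m, angles in rad, forces in N, time in s.
With the tool pointing down it reaches from about 0.4 to 0.85 m from the base axis. Payload 4.5 kg.
Tool frame: the origin (TCP) lies at the very end of the fingers, on their centre line; the grasp point (between the pads) lies 19 mm behind it (grip_depth is the distance from the TCP to the grasp point, in m); x points along the fingers, y is the direction in which the jaws open and shut, and the axes are right-handed (so a half turn about x gives the same grasp; the last joint's range is limited). The gripper opens to 85 mm and grips with 20 to 120 N. Pads are 22 mm wide; open, the fingers measure 114 mm over their backs; the gripper's body (76 mm by 85 mm) begins 54 mm behind the grasp point. The pads swing forward as they close: fully open they stand 13 mm farther back than shut.
Start: joints at [-1.132, 0.689, -0.195, 1.565, 0.157, 0.902, -0.215], TCP at [0.246, 0.575, 0.231] pointing down, gripper open.
Joint ranges: [-3.01, 3.01], [-0.46, 2.08], [-1.47, 1.51], [0.13, 2.56], [-1, 4.14], [0.04, 2.09], [-2.66, 2.66]. Speed limits (rad/s): [2.57, 2.57, 3.14, 3.14, 3.14, 3.14, 3.14].

## Interface

Orientations are given as a unit quaternion [w, x, y, z].
In Python, from plant import * gives the robot as it stands.
- The arm moves only by the tool carry_out, never from a script. Its arguments are lists of equal length, an entry for each row: "dp": the shift along the tool's x, y, z in cm, a list of three; "rot": the turn, a rotation vector about the tool's x, y, z in degrees, a list of three; "grip": the opening, from 0 (shut) to 1 (fully open). A call has 1 to 20 rows; each row is the pose to reach, as a shift and turn from the pose measured when the call began, along the tool's axes at that moment; what a row does not reach only later rows make up. A row lasts 1/12 s, in which the tool goes at most 41.7 mm and 7.16 degrees, less where a joint would pass 70% of its speed; a pose out of reach is approached as far as the arm can. A call with a gripper value outside its range is refused whole. The fingers move at their own pace and stop on an object; the grip force is fixed at half the most. Time passes only in rows, so rows that repeat a pose let the fingers close. It gives the time, the measured TCP pose, the force and the opening at its end, in the units of the state.
- get_obs(): the state, without advancing time (a new reading comes with each control period).
- capture(name): name is "scene" or "top" or "wrist"; returns a dict with "image" (480x640x3 uint8, blue, green, red), "depth" (480x640 float32, m along the optical axis (not along the pixel's ray), 0 where there is no reading), "camera_matrix" (3x3 intrinsics, pixels), "R" (3x3) and "t" (3): a world point X has camera coordinates R X + t. Camera axes: x right, y down, z forward; pixel columns grow to the right and rows downward; lengths in m; the calibration is good to about 2 mm. A picture is of the moment at which its call begins.
- hand_in(): hands the job in, once; it reports no verdict.
The state is a dict: "t": time; "joints": joint angles; "joint_vel": joint speeds; "effort": joint torques, N m; "tool_pos": TCP position; "tool_rot": TCP orientation; "wrist_force": force on the tool from outside, world axes, zero at the start; "wrist_torque": the same for the moment, N m; "gripper_width": finger opening in m.
Only numpy, scipy, OpenCV 4.12 (cv2) and the standard library are available. Lean on these libraries where they do the work, as an engineer would, in place of code of your own. Each camera call takes 0.05 s, during which the arm holds its last target. There are 200 camera calls.

## Task

The small wooden radio on the mantel has lost its pointer knob: stand the radio centred in its charging cradle, facing the same way as the cradle, let go of it, and then fit the knob on the radio's D-shaped spindle, turned so that flat meets flat, and push it fully home. Press the knob right down, as you do to switch the radio on, and finish with the gripper still holding it pressed down: do not let go. Leave the other things on the shelf where they stand.

Things in the scene. Friction and masses are not known exactly. Their poses are not given: they have to be found in the camera images.
- radio_center (a point): Centre (42 mm above the underside) of the loose portable radio: brown wooden case, black top plate, a box 56 (x, front to back) x 140 (y) x 84 mm high, about 0.45 kg, standing on the shelf. z up; -x is its front (speaker cloth, display). The spindle stands up from its top, 30 mm from the centre towards -y, midway front to back. Its front and rear are flat and free to grasp across the 56 mm.
- spindle_tip (a point): Centre of the tip of the radio's steel D-spindle: 10 mm diameter, one flat over its whole height, 1 mm from the axis (6 mm across), tip chamfered 1 mm on its round side. Unpressed, the tip is 16 mm above the radio's top, 100 mm above its underside. z up along the spindle; +x points out of the flat. Turning it takes about 0.006 N m; it stays as turned.
- spindle (a joint): How far the spindle is pressed down, in m: 0 up, 0.003 fully down. A spring push switch: it starts to move at 3 N, is fully down at 7.5 N, and springs back up when let go.
- knob_center (a point): Loose aluminium pointer knob, about 60 g, 32 mm high, lying bore down on the shelf. Skirt 36 mm across, 16 mm high; on it a grip bar along x, 12 mm wide (y), 16 mm high, with parallel sides from x = -16 to +13 mm, then tapering to a nose at x = +24, past the skirt. The point is on the axis 16 mm above the underside, at the foot of the bar. z up, +x along the bar to the nose.
- knob_seat (a point): Ceiling of the knob's bore, on its axis 12 mm above the underside, axes as the knob's. The bore is a D 12 mm deep and 11.6 mm in diameter with its flat 1.6 mm from the axis on the nose (+x) side: it goes on freely, with 0.8 mm of play, when the knob's +x points as the spindle's +x within about 0.13 rad. Home, this ceiling rests on the spindle's tip and the skirt is 4 mm above the radio's top.
- knob_nose (a point): Tip of the nose of the knob's grip bar, 24 mm from the axis and 24 mm above the underside.
- cradle_floor (a point): Centre of the top of the radio's charging cradle, where the radio's underside goes; fixed. Grey foot 80 x 112 mm, aluminium column, narrow plate 70 (x) x 90 (y) mm, its top 40 mm above the shelf. Lips inside x = -30.5 and +30.5 mm, 6 mm high, flare outwards to 12 mm; the ends are open, the radio overhangs each by 25 mm. z up, front -x: the radio's axes should point as the cradle's.
- dog_mid (a point): Bystander, loose, to be left alone: white porcelain sitting dog, 105 high, 66 wide mm. The point is on its middle, 55 mm above the shelf.
- pencil_pot_mid (a point): Bystander, loose, to be left alone: round aluminium pencil pot, 74 across, 98 high, pencils up to 165 high mm. The point is on its middle, 50 mm above the shelf.
- cloche_mid (a point): Bystander, loose, to be left alone: glass dome on a round wooden base, 104 across, 140 high mm. The point is on its middle, 70 mm above the shelf.
- fidget_cube_mid (a point): Bystander, loose, to be left alone: black silicone fidget cube, 34 each way mm. The point is on its middle, 17 mm above the shelf.
- lunch_tin_mid (a point): Bystander, loose, to be left alone: closed stainless steel lunch tin with lever clasps, 124 x 180 x 60 high mm. The point is on its middle, 30 mm above the shelf.
- tealight_mid (a point): Bystander, loose, to be left alone: round tea light in a steel cup, 41 across, 17 high mm. The point is on its middle, 8 mm above the shelf.
- remote_mid (a point): Bystander, loose, to be left alone: flat black remote control, 150 x 40 x 16 high mm. The point is on its middle, 8 mm above the shelf.
There are look-alikes about, which are no part of the job. Of the things that look like the part that bears knob_center, the smaller one is meant.

How it is judged:
On the way, in this order (a step that is already met when the one before it is completed fails the run):
1. the radio stands centred in the cradle, facing its front, and is let go of (z of radio_center in the frame of cradle_floor between 0.039 and 0.046 m and x of radio_center in the frame of cradle_floor between -0.006 and 0.006 m and y of radio_center in the frame of cradle_floor between -0.012 and 0.012 m and y of spindle_tip in the frame of cradle_floor below -0.012 m and angle between radio_center's own z axis and vertical below 0.08 rad and contact force between the fingers and radio below 0.05 N), for 0.2 s.
2. the knob sits fully home on the spindle, flat to flat (x of knob_nose in the frame of spindle_tip above 0.018 m and z of knob_seat in the frame of spindle_tip between -0.0025 and 0.0025 m and horizontal distance between knob_seat and spindle_tip below 0.003 m and angle between the x axis of knob_center and the x axis of spindle_tip, either way round below 0.45 rad and angle between the z axis of knob_center and the z axis of spindle_tip, either way round below 0.15 rad), for 0.1 s.
At the end, for the whole second after the job is handed in: Through the last second: radio upright on the cradle plate, same way round, within 6 mm (x) and 12 mm (y) of its centre; knob home on the spindle (bore ceiling within 2.5 mm of tip, 3 mm off axis, flats within 0.45 rad), gripper on it (over 2 N), pressed down over 2 of 3 mm (all of step 2 and z of radio_center in the frame of cradle_floor between 0.039 and 0.046 m and x of radio_center in the frame of cradle_floor between -0.006 and 0.006 m and y of radio_center in the frame of cradle_floor between -0.012 and 0.012 m and y of spindle_tip in the frame of cradle_floor below -0.012 m and angle between radio_center's own z axis and vertical below 0.08 rad and value of joint spindle above 0.002 m and contact force between the fingers and knob above 2 N); the arm keeps its last pose, push and grip.
It fails at once if a bystander is shifted or knocked over (more than 20 mm) (distance of any of dog_mid, pencil_pot_mid, cloche_mid, fidget_cube_mid, lunch_tin_mid, tealight_mid, remote_mid from where it was at the start of the episode above 0.02 m).
It also fails if it takes over 66 s, if anything falls off the work surface, if the arm or the gripper's body presses on something with over 40 N, if the wrist force passes 120 N, or if a joint passes its speed limit or range.

## Working session

There is one attempt and no reset: what is moved stays moved. The work goes in short steps, Python scripts to look and compute and a tool call to move; the robot and the scene stay as the last step left them, time stands still between calls to the robot, and variables do not carry over. Pictures are saved under pics/ and viewed, about 8 in all and at most 12, crops included, and the job is handed in when it is done.

Besides the shell and the picture viewer there is one more tool, called in YAML: its name, and indented under it one key for each argument. carry_out: Moves the arm, as the interface text tells. Its arguments: {"type":"object","properties":{"dp":{"type":"array","items":{"type":"array","items":{"type":"number"}}},"rot":{"type":"array","items":{"type":"array","items":{"type":"number"}}},"grip":{"type":"array","items":{"type":"number"}}},"required":["dp","rot","grip"]}

```bash
mkdir -p pics; ls; cat > h.py <<'E'
from plant import *
import numpy as np, cv2
from scipy.spatial.transform import Rotation as Ro
def cap(n):
    c=capture(n); c={k:(np.array(v)) for k,v in c.items()}; return c
def cloud(c):
    K=c['camera_matrix'];d=c['depth'];v,u=np.mgrid[:480,:640]
    P=np.stack([(u-K[0,2])/K[0,0]*d,(v-K[1,2])/K[1,1]*d,d],-1)
    W=(P-c['t'])@c['R']; W[d==0]=np.nan; return W
def proj(c,X):
    p=c['camera_matrix']@(c['R']@np.array(X)+c['t']);return p[:2]/p[2]
def rot(): 
    o=get_obs();q=o['tool_rot'];return np.array(o['tool_pos']),Ro.from_quat([q[1],q[2],q[3],q[0]])
def need(p,x,y):
    "shift cm & rotvec deg from now to TCP p with tool axes x (fingers), y (jaws) in world"
    tp,R=rot();x=np.array(x,float);y=np.array(y,float)
    x/=np.linalg.norm(x);y-=x*(x@y);y/=np.linalg.norm(y)
    T=Ro.from_matrix(np.stack([x,y,np.cross(x,y)],1))
    return np.round(R.inv().apply(np.array(p)-tp)*100,2),np.round((R.inv()*T).as_rotvec(degrees=True),2)
E
python3 - <<'E'
from h import *
o=get_obs();print(o);print(rot()[1].as_matrix().round(3))
for n in ['scene','top','wrist']:
    c=cap(n);np.savez(f'{n}0.npz',**c);cv2.imwrite(f'pics/{n}0.png',c['image'])
    print(n,c['camera_matrix'].round(1).tolist(),(-c['R'].T@c['t']).round(3),c['R'].round(2).tolist())
E
```

```text
pics
{'t': 0.0, 'joints': array([-1.13218205,  0.69000168, -0.19450289,  1.56637755,  0.15731032,
        0.90248132, -0.21510493]), 'joint_vel': array([-1.24510837e-03, -1.30245386e-03,  1.31711448e-03, -1.29832758e-04,
       -2.40408152e-03,  8.72712093e-05, -5.21996358e-04]), 'effort': array([-1.43843185e-04, -5.39601052e+01, -1.26647159e+00, -1.58538651e+01,
        9.13761294e-03,  9.38942103e-03,  4.34780191e-06]), 'tool_pos': array([0.24594891, 0.57385248, 0.23046379]), 'tool_rot': array([ 0.69259558,  0.14146184,  0.6927585 , -0.14277803]), 'wrist_force': array([-0.29094656,  0.21964501, -0.9839485 ]), 'wrist_torque': array([ 0.01030006, -0.02856492, -0.00300458]), 'gripper_width': 0.08534372260384186}
[[-0.001  0.394  0.919]
 [-0.002  0.919 -0.394]
 [-1.    -0.002  0.   ]]
scene [[496.2, 0.0, 323.5], [0.0, 496.2, 237.2], [0.0, 0.0, 1.0]] [0.958 0.642 0.946] [[-0.87, 0.49, -0.0], [0.37, 0.65, -0.66], [-0.33, -0.57, -0.75]]
top [[512.8, 0.0, 324.7], [0.0, 512.8, 239.8], [0.0, 0.0, 1.0]] [ 0.413 -0.014  1.537] [[-0.02, -1.0, 0.02], [-1.0, 0.01, -0.1], [0.1, -0.02, -1.0]]
wrist [[331.1, 0.0, 315.3], [0.0, 331.1, 242.3], [0.0, 0.0, 1.0]] [0.186 0.6   0.371] [[0.39, 0.92, -0.0], [0.89, -0.38, 0.26], [0.24, -0.1, -0.96]]
```

View pics/top0.png

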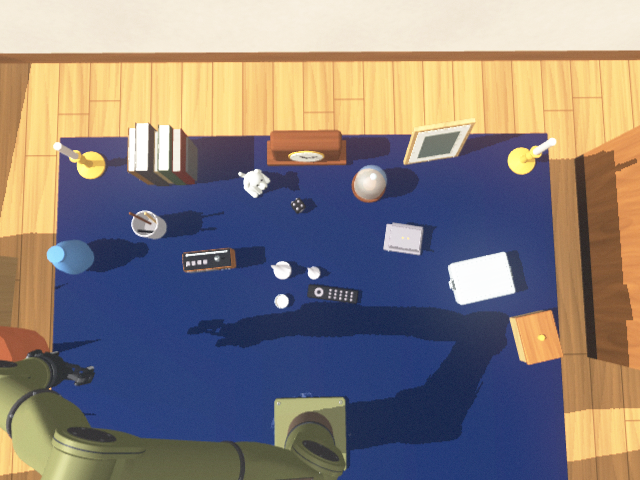

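View pics/scene0.png

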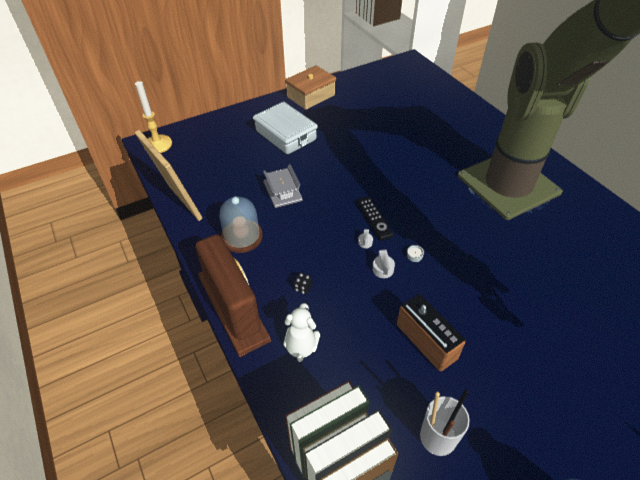

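The top view shows the radio at (209,260) with its spindle near (217,258), and the cradle at (404,239). The big knob is at (283,270) and the small one at (314,272). The remote (333,294), tealight (281,301) and cube (298,205) are close by.

```bash
python3 - <<'E'
from h import *
T=dict(np.load('top0.npz'));S=dict(np.load('scene0.npz'))
WT=cloud(T);WS=cloud(S)
def reg(W,img,x0,x1,y0,y1,z0,z1,n):
    m=(W[...,0]>x0)&(W[...,0]<x1)&(W[...,1]>y0)&(W[...,1]<y1)&(W[...,2]>z0)&(W[...,2]<z1)
    P=W[m]; 
    if len(P)<4: print(n,len(P));return
    r=cv2.minAreaRect((P[:,:2]*1000).astype(np.float32))
    print(n,len(P),'rect',np.round(r[0],1),np.round(r[1],1),round(r[2],1),'z',np.percentile(P[:,2],[5,50,95]).round(4),'mean',P.mean(0).round(4))
for px in [(209,260),(404,239),(283,270),(314,272),(333,294),(281,301),(298,205),(255,182),(148,225)]:print(px,WT[px[1],px[0]].round(3))
for W,n in((WT,'T'),(WS,'S')):
    q=WT[260,209];reg(W,0,q[0]-.09,q[0]+.09,q[1]-.1,q[1]+.1,.075,.09,n+'radio top')
    reg(W,0,q[0]-.09,q[0]+.09,q[1]-.1,q[1]+.1,.092,.11,n+'spindle')
    q=WT[239,404];reg(W,0,q[0]-.09,q[0]+.09,q[1]-.1,q[1]+.1,.033,.07,n+'cradle plate');reg(W,0,q[0]-.09,q[0]+.09,q[1]-.1,q[1]+.1,.006,.03,n+'foot')
    q=WT[272,314];reg(W,0,q[0]-.035,q[0]+.035,q[1]-.035,q[1]+.035,.024,.045,n+'knob bar');reg(W,0,q[0]-.03,q[0]+.03,q[1]-.03,q[1]+.03,.01,.022,n+'knob skirt')
print(np.nanmedian(WT[330:360,380:440,2]) )
a=cv2.resize(T['image'][215:315,170:430],None,fx=3,fy=3,interpolation=cv2.INTER_CUBIC)
cv2.imwrite('pics/crop1.png',a)
E
```

```text
(209, 260) [0.502 0.28  0.082]
(404, 239) [ 0.559 -0.283  0.037]
(283, 270) [0.473 0.074 0.045]
(314, 272) [ 0.466 -0.016  0.034]
(333, 294) [ 0.401 -0.071  0.02 ]
(281, 301) [0.383 0.082 0.008]
(298, 205) [0.665 0.029 0.03 ]
(255, 182) [0.72  0.147 0.105]
(148, 225) [0.614 0.478 0.005]
Tradio top 883 rect [505.6 287.3] [ 56.3 139.7] 5.2 z [0.0779 0.084  0.0887] mean [0.5052 0.2861 0.0837]
Tspindle 22 rect [504.9 296. ] [ 43.  114.4] 8.7 z [0.0922 0.0935 0.1015] mean [0.5081 0.2843 0.0951]
Tcradle plate 799 rect [ 563.4 -285.3] [90.9 79. ] 81.7 z [0.0351 0.0411 0.052 ] mean [ 0.5645 -0.2845  0.0419]
Tfoot 279 rect [ 556.4 -282.8] [198.8 175.3] 89.3 z [0.0062 0.0085 0.0145] mean [ 0.5591 -0.2687  0.0092]
Tknob bar 49 rect [468.5 -11.1] [39.2 11.6] 55.8 z [0.0264 0.0314 0.0359] mean [ 0.468  -0.0116  0.0315]
Tknob skirt 66 rect [465.1 -14.8] [32.6 32.7] 89.3 z [0.0114 0.0162 0.0193] mean [ 0.4651 -0.015   0.0159]
Sradio top 1635 rect [507.4 287.7] [ 54.4 137.8] 4.7 z [0.0772 0.0834 0.0868] mean [0.5087 0.2922 0.0831]
Sspindle 20 rect [507.2 256.7] [11.6  5.6] 88.6 z [0.0933 0.0977 0.1017] mean [0.5077 0.2569 0.0975]
Scradle plate 692 rect [ 563.3 -285.3] [95.9 78.3] 80.7 z [0.036  0.0399 0.0503] mean [ 0.5619 -0.2823  0.0411]
Sfoot 350 rect [ 563.5 -284.5] [114.4  80.6] 81.3 z [0.0064 0.0091 0.0237] mean [ 0.5752 -0.2565  0.0109]
Sknob bar 60 rect [469.  -11.4] [40.7 11.5] 51.5 z [0.0274 0.0313 0.0341] mean [ 0.4686 -0.0119  0.031 ]
Sknob skirt 95 rect [466.4 -15.4] [38.4 35.9] 10.7 z [0.0111 0.0152 0.0196] mean [ 0.4681 -0.0128  0.015 ]
-0.00011003082708954316
```

View pics/crop1.png

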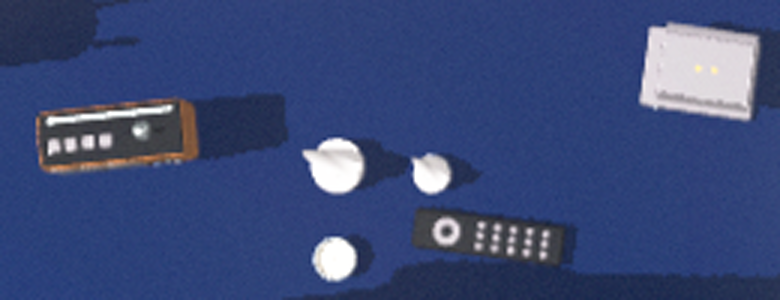

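The crop shows the radio's spindle at its right (-y) end, so its front faces the robot at a yaw of about +5°. The small knob's nose points to +x+y, at about 53°. I still need to find which side of the cradle is the front.

```bash
python3 - <<'E'
from h import *
S=dict(np.load('scene0.npz'));T=dict(np.load('top0.npz'))
a=cv2.resize(S['image'][150:220,240:325],(510,420),interpolation=cv2.INTER_CUBIC)
b=cv2.resize(T['image'][212:268,375:435],(450,420),interpolation=cv2.INTER_CUBIC)[:,:280]
b=cv2.resize(T['image'][212:268,375:433],(280,270),interpolation=cv2.INTER_CUBIC)
b=np.vstack([b,np.zeros((150,280,3),np.uint8)])
cv2.imwrite('pics/crop2.png',np.clip(np.hstack([a,b])*1.0,0,255))
t=np.radians(5)
for z in(.20,.05):print(need([.5065,.2875,z],[0,0,-1],[np.cos(t),np.sin(t),0]))
E
```

```text
(array([  3.09, -16.07,  35.23]), array([6.181e+01, 5.000e-02, 7.000e-02]))
(array([ 18.09, -16.05,  35.23]), array([6.181e+01, 5.000e-02, 7.000e-02]))[ WARN:0@0.071] global loadsave.cpp:1063 imwrite_ Unsupported depth image for selected encoder is fallbacked to CV_8U.
```

View pics/crop2.png

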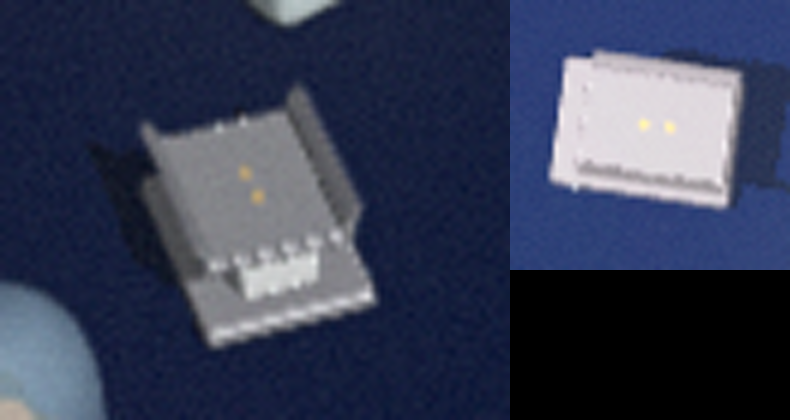

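No front mark shows on the visible sides, so I'll look at the robot-facing side while carrying the radio over. First I'll go above the radio.

carry_out:
  dp:
    - [3.1,-8,17.5]
    - [3.1,-16.1,35.2]
    - [3.1,-16.1,35.2]
    - [3.1,-16.1,35.2]
    - [3.1,-16.1,35.2]
    - [3.1,-16.1,35.2]
    - [3.1,-16.1,35.2]
    - [3.1,-16.1,35.2]
    - [3.1,-16.1,35.2]
    - [3.1,-16.1,35.2]
    - [3.1,-16.1,35.2]
    - [3.1,-16.1,35.2]
    - [3.1,-16.1,35.2]
    - [3.1,-16.1,35.2]
  rot:
    - [30,0,0]
    - [61.8,0,0]
    - [61.8,0,0]
    - [61.8,0,0]
    - [61.8,0,0]
    - [61.8,0,0]
    - [61.8,0,0]
    - [61.8,0,0]
    - [61.8,0,0]
    - [61.8,0,0]
    - [61.8,0,0]
    - [61.8,0,0]
    - [61.8,0,0]
    - [61.8,0,0]
  grip: [1,1,1,1,1,1,1,1,1,1,1,1,1,1]

```text
t: 1.32
tool_pos: [0.5047, 0.2894, 0.1999]
tool_rot: [0.522, 0.476, 0.523, -0.477]
wrist_force: [-0.6, 0.6, -0.7]
gripper_width: 0.0855
```

```bash
python3 - <<'E'
from h import *
c=cap('wrist');W=cloud(c);np.savez('w1.npz',**c)
m=(W[...,2]>.078)&(W[...,2]<.09)&(abs(W[...,0]-.506)<.07)&(abs(W[...,1]-.287)<.1)
r=cv2.minAreaRect((W[m][:,:2]*1000).astype(np.float32));print(r)
m=(W[...,2]>.094)&(W[...,2]<.11)&(abs(W[...,0]-.506)<.07)&(abs(W[...,1]-.287)<.06)
print(m.sum(),W[m].mean(0),np.percentile(W[m][:,2],[50,95]))
u,v=proj(c,[.508,.257,.1]);print(u,v)
a=c['image'];x0,y0=int(u)-40,int(v)-30
z=cv2.resize(a[y0:y0+60,x0:x0+80],(560,420),interpolation=cv2.INTER_CUBIC)
cv2.imwrite('pics/w1.png',z);cv2.imwrite('pics/w1f.png',a)
t=np.radians(5)
print(rot()[0],rot()[1].as_matrix().round(3));print(need([.507,.2875,.048],[0,0,-1],[np.cos(t),np.sin(t),0]))
E
```

```text
((506.02947998046875, 284.7944030761719), (52.32795715332031, 135.0873260498047), 5.088888168334961)
85 [0.50707641 0.25530846 0.09779587] [0.09790513 0.0992864 ]
315.06344959986853 282.83980071762943
[0.50481961 0.28932502 0.19992534] [[-0.001  0.996  0.091]
 [-0.     0.091 -0.996]
 [-1.    -0.001  0.   ]]
(array([15.19,  0.22,  0.2 ]), array([0.2 , 0.01, 0.08]))
```

View pics/w1.png

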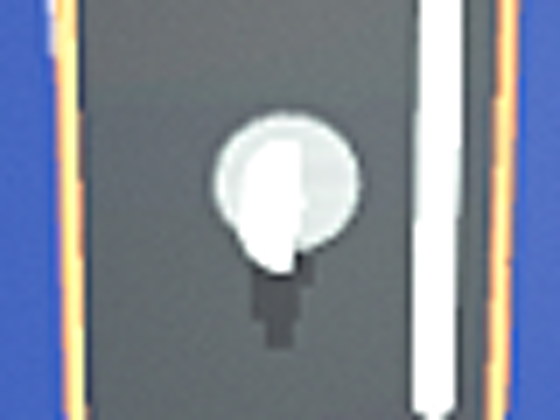

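The spindle's D shows a straight edge facing image right at x≈300, so its flat points along roughly the radio's +x. The radio measurements agree with the earlier ones, so I'll descend and grip.

carry_out:
  dp:
    - [3,0.2,0.2]
    - [6,0.2,0.2]
    - [9,0.2,0.2]
    - [12,0.2,0.2]
    - [14,0.2,0.2]
    - [15.2,0.2,0.2]
    - [15.2,0.2,0.2]
    - [15.2,0.2,0.2]
    - [15.2,0.2,0.2]
    - [15.2,0.2,0.2]
    - [15.2,0.2,0.2]
    - [15.2,0.2,0.2]
    - [15.2,0.2,0.2]
    - [15.2,0.2,0.2]
  rot:
    - [0,0,0]
    - [0,0,0]
    - [0,0,0]
    - [0,0,0]
    - [0,0,0]
    - [0,0,0]
    - [0,0,0]
    - [0,0,0]
    - [0,0,0]
    - [0,0,0]
    - [0,0,0]
    - [0,0,0]
    - [0,0,0]
    - [0,0,0]
  grip: [1,1,1,1,1,1,1,0,0,0,0,0,0,0]

```text
t: 2.53
tool_pos: [0.5066, 0.2881, 0.0496]
tool_rot: [0.522, 0.477, 0.523, -0.477]
wrist_force: [-3.5, -0.2, 6.2]
gripper_width: 0.0552
```

carry_out:
  dp:
    - [-2,0,0]
    - [-5,0,0]
    - [-9,0,0]
    - [-13,0,1]
    - [-16,-1,4]
    - [-16,-2,8]
    - [-16,-3,12]
    - [-16,-4,16]
    - [-16,-5,20]
    - [-16,-6,24]
    - [-16,-7,28]
    - [-16,-8,32]
    - [-16,-9,36]
    - [-16,-10,40]
    - [-16,-10.8,44]
    - [-16,-10.8,48]
    - [-16,-10.8,52]
    - [-16,-10.8,55]
    - [-16,-10.8,55]
    - [-16,-10.8,55]
  rot:
    - [0,0,0]
    - [0,0,0]
    - [0,0,0]
    - [0,0,0]
    - [1,0,0]
    - [2,0,0]
    - [3,0,0]
    - [4,0,0]
    - [5,0,0]
    - [6,0,0]
    - [7,0,0]
    - [8,0,0]
    - [9,0,0]
    - [10,0,0]
    - [11,0,0]
    - [12,0,0]
    - [13,0,0]
    - [13.3,0,0]
    - [13.3,0,0]
    - [13.3,0,0]
  grip: [0,0,0,0,0,0,0,0,0,0,0,0,0,0,0,0,0,0,0,0]

```text
t: 4.2
tool_pos: [0.4486, -0.2722, 0.2095]
tool_rot: [-0.462, -0.535, -0.462, 0.535]
wrist_force: [-0.0, 0.3, -4.5]
gripper_width: 0.0554
```

```bash
python3 - <<'E'
from h import *
c=cap('wrist');np.savez('w2.npz',**c);W=cloud(c)
cv2.imwrite('pics/w2.png',c['image'])
m=(W[...,2]>.038)&(W[...,2]<.06)&(abs(W[...,0]-.563)<.07)&(abs(W[...,1]+.285)<.08)
print(m.sum(),cv2.minAreaRect((W[m][:,:2]*1000).astype(np.float32)) if m.sum()>5 else 0)
t=np.radians(-8.3)
print(get_obs()['wrist_force'],rot()[0],rot()[1].as_matrix().round(3));print(need([.5635,-.285,.209],[0,0,-1],[np.cos(t),np.sin(t),0]))
E
```

```text
5602 ((563.5767211914062, -288.8387451171875), (90.29296875, 78.94696044921875), 80.6716537475586)
[ 1.00304475  1.62043124 -4.19125253] [ 0.44872737 -0.26975867  0.20929615] [[-0.001  0.99  -0.142]
 [ 0.001 -0.142 -0.99 ]
 [-1.    -0.001 -0.001]]
(array([ 0.02, 11.58, -0.12]), array([ 0.14, -0.07,  0.07]))
```

View pics/w2.png

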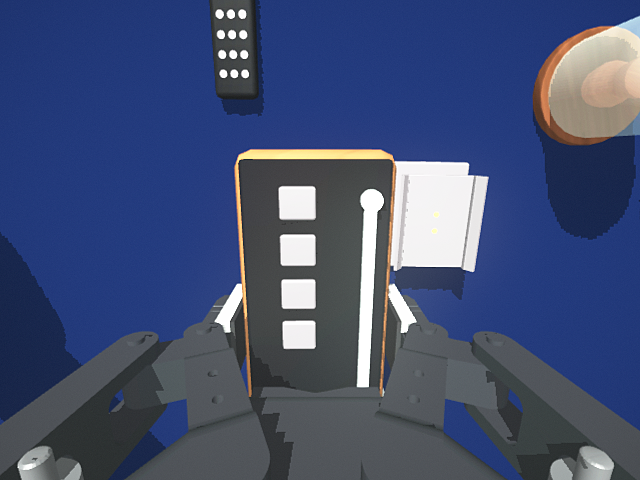

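The radio is held and the cradle is at right, around (435,215). The radio hides the cradle's front lip, so I'll back off a little and check it for a front mark.

carry_out:
  dp:
    - [-1,-4,0]
    - [-2,-8,0]
    - [-2,-8,0]
    - [-2,-8,0]
  rot:
    - [0,0,0]
    - [0,0,0]
    - [0,0,0]
    - [0,0,0]
  grip: [0,0,0,0]

```text
t: 4.58
tool_pos: [0.3667, -0.2564, 0.2299]
tool_rot: [-0.462, -0.534, -0.465, 0.534]
wrist_force: [1.2, 0.0, -4.6]
gripper_width: 0.0548
```

```bash
python3 - <<'E'
from h import *
c=cap('wrist');np.savez('w3.npz',**c);W=cloud(c)
u,v=proj(c,[.54,-.285,.03]);x0,y0=int(u)-65,int(v)-60
x0=min(x0,510)
cv2.imwrite('pics/w3.png',cv2.resize(c['image'][y0:y0+120,x0:x0+130],None,fx=5,fy=5,interpolation=cv2.INTER_CUBIC))
m=(W[...,2]>.038)&(W[...,2]<.06)&(abs(W[...,0]-.563)<.07)&(abs(W[...,1]+.285)<.08)
print(m.sum(),cv2.minAreaRect((W[m][:,:2]*1000).astype(np.float32)))
m=(W[...,2]>.085)&(W[...,2]>.16)&(abs(W[...,0]-.37)<.15)
t=np.radians(-8.8)
print(need([.5635,-.287,.21],[0,0,-1],[np.cos(t),np.sin(t),0]))
E
```

```text
5168 ((563.6569213867188, -288.7406311035156), (90.39888000488281, 79.49585723876953), 80.88731384277344)
(array([ 1.99, 19.64,  0.25]), array([ 0.74, -0.09,  0.02]))
```

View pics/w3.png

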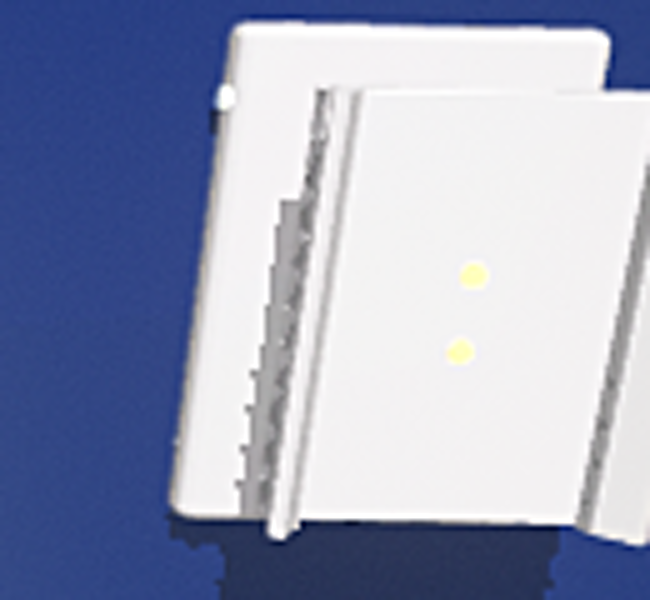

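A small white LED on the foot's robot side, at (225,97), marks the front as -x, so the radio already faces the right way. Next I'll move above the cradle.

carry_out:
  dp:
    - [2,4,0.1]
    - [2,8,0.2]
    - [2,12,0.2]
    - [2,15,0.2]
    - [2,18,0.2]
    - [3,19.6,0.2]
    - [5,19.6,0.2]
    - [7,19.6,0.2]
    - [8,19.6,0.2]
    - [8,19.6,0.2]
    - [8,19.6,0.2]
    - [8,19.6,0.2]
  rot:
    - [0.7,0,0]
    - [0.7,0,0]
    - [0.7,0,0]
    - [0.7,0,0]
    - [0.7,0,0]
    - [0.7,0,0]
    - [0.7,0,0]
    - [0.7,0,0]
    - [0.7,0,0]
    - [0.7,0,0]
    - [0.7,0,0]
    - [0.7,0,0]
  grip: [0,0,0,0,0,0,0,0,0,0,0,0]

```text
t: 5.63
tool_pos: [0.5643, -0.2865, 0.1511]
tool_rot: [0.461, 0.537, 0.46, -0.536]
wrist_force: [-0.5, -0.2, -3.8]
gripper_width: 0.0551
```

```bash
python3 - <<'E'
from h import *
t=np.radians(-8.8)
print(get_obs()['wrist_force'],rot()[0]);print(need([.5635,-.287,.0905],[0,0,-1],[np.cos(t),np.sin(t),0]))
c=cap('scene');W=cloud(c)
m=(W[...,2]>.185)&(W[...,2]<.206)&(abs(W[...,0]-.563)<.06)&(abs(W[...,1]+.287)<.085)
P=W[m];print(m.sum(),P.min(0),P.max(0),cv2.minAreaRect((P[:,:2]*1000).astype(np.float32)))
E
```

```text
[-0.52134946 -0.18034586 -3.83130737] [ 0.56432806 -0.28650823  0.15108152]
(array([ 6.06, -0.09,  0.07]), array([ 0.06, -0.06, -0.12]))
367 [ 0.50618243 -0.35020421  0.18501372] [ 0.62258185 -0.21807979  0.20593623] ((573.7263793945312, -276.9029235839844), (107.92306518554688, 109.23320007324219), 45.852813720703125)
```

carry_out:
  dp:
    - [1.5,-0.1,0]
    - [3,-0.1,0]
    - [4,-0.1,0]
    - [4.8,-0.1,0]
    - [5.4,-0.1,0]
    - [5.8,-0.1,0]
    - [6.1,-0.1,0]
    - [6.1,-0.1,0]
    - [6.1,-0.1,0]
  rot:
    - [0,0,0]
    - [0,0,0]
    - [0,0,0]
    - [0,0,0]
    - [0,0,0]
    - [0,0,0]
    - [0,0,0]
    - [0,0,0]
    - [0,0,0]
  grip: [0,0,0,0,0,0,0,0,0]

```text
t: 6.43
tool_pos: [0.5638, -0.2867, 0.0906]
tool_rot: [0.461, 0.538, 0.46, -0.536]
wrist_force: [-0.0, -0.7, -3.8]
gripper_width: 0.055
```

carry_out:
  dp:
    - [0.05,0,0]
    - [0.1,0,0]
    - [0.15,0,0]
    - [0.15,0,0]
  rot:
    - [0,0,0]
    - [0,0,0]
    - [0,0,0]
    - [0,0,0]
  grip: [0,0,0,0]

```text
t: 6.77
tool_pos: [0.564, -0.2868, 0.0896]
tool_rot: [0.461, 0.538, 0.459, -0.536]
wrist_force: [-0.4, 0.4, -1.6]
gripper_width: 0.0554
```

Contact is beginning, so I'll release, wait, and rise.

carry_out:
  dp:
    - [0,0,0]
    - [0,0,0]
    - [0,0,0]
    - [0,0,0]
    - [0,0,0]
    - [0,0,0]
    - [-1,0,0]
    - [-3,0,0]
    - [-6,0,0]
    - [-9,0,0]
    - [-10,0,0]
    - [-10,0,0]
    - [-10,0,0]
  rot:
    - [0,0,0]
    - [0,0,0]
    - [0,0,0]
    - [0,0,0]
    - [0,0,0]
    - [0,0,0]
    - [0,0,0]
    - [0,0,0]
    - [0,0,0]
    - [0,0,0]
    - [0,0,0]
    - [0,0,0]
    - [0,0,0]
  grip: [1,1,1,1,1,1,1,1,1,1,1,1,1]

```text
t: 7.85
tool_pos: [0.5637, -0.2868, 0.19]
tool_rot: [0.462, 0.538, 0.459, -0.536]
wrist_force: [-0.3, -0.1, -0.8]
gripper_width: 0.085
```

```bash
python3 - <<'E'
from h import *
print(rot()[0])
for n in('wrist','scene','top'):
    c=cap(n);W=cloud(c);np.savez(n+'4.npz',**c)
    m=(W[...,2]>.118)&(W[...,2]<.129)&(abs(W[...,0]-.563)<.05)&(abs(W[...,1]+.287)<.085)
    P=W[m];print(n,m.sum(),cv2.minAreaRect((P[:,:2]*1000).astype(np.float32)),np.median(P[:,2]))
    m=(W[...,2]>.134)&(W[...,2]<.144)&(abs(W[...,0]-.559)<.014)&(abs(W[...,1]+.317)<.014)
    P=W[m];print('spindle',m.sum(),P.mean(0))
    if n=='wrist':
        u,v=proj(c,[.559,-.317,.138]);x0,y0=int(u)-26,int(v)-20
        a=cv2.resize(c['image'][y0:y0+40,x0:x0+52],None,fx=7,fy=7,interpolation=cv2.INTER_CUBIC)
        print(u,v,c['R'].round(3).tolist())
c=dict(np.load('scene4.npz'));u,v=proj(c,[.559,-.317,.138]);x0,y0=int(u)-22,int(v)-20
b=cv2.resize(c['image'][y0:y0+40,x0:x0+50],None,fx=7,fy=7,interpolation=cv2.INTER_CUBIC)
cv2.imwrite('pics/sp4.png',np.hstack([a,b]))
E
```

```text
[ 0.5636527  -0.28679399  0.19002223]
wrist 14488 ((563.8265380859375, -289.60174560546875), (134.91867065429688, 52.474185943603516), 81.2285385131836) 0.12224452330414005
spindle 130 [ 0.55802032 -0.31831768  0.13760189]
313.62523898750703 308.742914023234 [[0.988, -0.152, 0.005], [-0.149, -0.954, 0.261], [-0.035, -0.259, -0.965]]
scene 688 ((564.8541870117188, -287.21435546875), (141.4868927001953, 54.29399108886719), 79.53827667236328) 0.12313801653218953
spindle 7 [ 0.55815684 -0.31493103  0.13730533]
top 439 ((567.052978515625, -260.0548095703125), (84.86247253417969, 54.321964263916016), 81.23124694824219) 0.12361689256527339
spindle 0 [nan nan nan]<stdin>:8: RuntimeWarning: Mean of empty slice.
  ret = um.true_divide(
```

View pics/sp4.png

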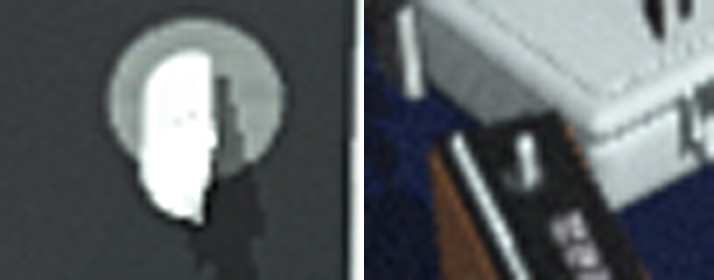

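The radio stands in the cradle at about (.564,-.288), yaw -9°, with its top at about 123 mm. In the left crop, the spindle's straight flat edge is at x≈210, facing image right. I'll fit a D-shaft silhouette for position and yaw.

```bash
cat > fit.py <<'E'
from h import *
from scipy.optimize import minimize
def D(x,y,yaw,z,r=.005,f=.001):
    a=np.linspace(np.arccos(f/r),2*np.pi-np.arccos(f/r),40)+yaw
    return np.stack([x+r*np.cos(a),y+r*np.sin(a),np.full(40,z)],1)
def sil(c,pts,s,org,shape):
    p=(pts@c['R'].T+c['t'])@c['camera_matrix'].T;p=(p[:,:2]/p[:,2:]-org+.5)*s-.5
    m=np.zeros(shape,np.uint8);cv2.fillConvexPoly(m,cv2.convexHull(np.round(p*16).astype(np.int32)),1,shift=4);return m
def fit_spindle(c,x,y,yaw,ztip=.140,thr=200,s=8):
    u,v=proj(c,[x,y,ztip]);org=np.array([int(u)-16,int(v)-20])
    g=cv2.cvtColor(c['image'],cv2.COLOR_BGR2GRAY)[org[1]:org[1]+40,org[0]:org[0]+32]
    big=cv2.resize(g,None,fx=s,fy=s,interpolation=cv2.INTER_LINEAR)
    m=(big>thr).astype(np.uint8);n,l,st,ce=cv2.connectedComponentsWithStats(m)
    m=(l==1+np.argmax(st[1:,4])).astype(np.uint8)
    def cost(q,f=False):
        a=D(q[0]/1e3,q[1]/1e3,q[2],ztip);b=D(q[0]/1e3,q[1]/1e3,q[2],q[3]/1e3)
        return (sil(c,np.vstack([a,b]),s,org,m.shape)!=m).sum()/m.sum()
    best=min((minimize(cost,[x*1e3+dx,y*1e3,yw,128],method='Nelder-Mead',options=dict(initial_simplex=np.array([x*1e3+dx,y*1e3,yw,128])+np.array([[0,0,0,0],[2,0,0,0],[0,2,0,0],[0,0,.2,0],[0,0,0,4]]),maxiter=400)) for yw in yaw+np.radians([-15,-5,5,15]) for dx in(-1,1)),key=lambda r:r.fun)
    return best.x,best.fun
E
python3 - <<'E'
from fit import *
c=dict(np.load('wrist4.npz'))
for t in(170,200,230):
    q,f=fit_spindle(c,.559,-.317,np.radians(-9),thr=t);print(t,q[:2].round(2),np.degrees(q[2]).round(1),q[3].round(1),round(f,3))
c=dict(np.load('w1.npz'))
for t in(200,230):
    q,f=fit_spindle(c,.508,.256,np.radians(5),ztip=.1,thr=t);print('w1',t,q[:2].round(2),np.degrees(q[2]).round(1),q[3].round(1),round(f,3))
# knob approach: top pose above knob; bar yaw 53; jaws along yaw -37
tn=np.radians(-37);print(rot()[0]);print(need([.466,-.0145,.125],[0,0,-1],[np.cos(tn),np.sin(tn),0]))
E
```

```text
170 [ 559.29 -317.8 ] -16.0 125.5 0.055
200 [ 559.54 -317.73] -11.8 126.3 0.058
230 [ 559.67 -317.47] -8.7 127.8 0.118
w1 200 [508.21 264.38] -61.5 123.7 0.266
w1 230 [508.24 264.08] -59.0 122.4 0.268
[ 0.56256814 -0.28614109  0.18792005]
(array([  6.32, -13.68, -25.37]), array([ 2.825e+01, -9.000e-02, -1.000e-02]))
```

```bash
python3 - <<'E'
from h import *
o=get_obs();print(o['joints'].round(3),o['t'],o['tool_pos'])
capture('top');o=get_obs();print(o['joints'].round(3),o['t'],o['tool_pos'])
c=capture('top');o=get_obs();print(o['joints'].round(3),o['t'],o['tool_pos'])
E
```

```text
[ 0.381  0.745  0.032  1.597 -0.033  0.8    0.274] 8.0 [ 0.56256814 -0.28614109  0.18792005]
[ 0.381  0.745  0.032  1.596 -0.033  0.8    0.274] 8.05 [ 0.56263769 -0.28625117  0.18793112]
[ 0.381  0.745  0.032  1.596 -0.033  0.8    0.275] 8.1 [ 0.5628395  -0.28634941  0.18806501]
```

carry_out:
  dp:
    - [-0.5,-2,-3]
    - [-0.5,-4,-6.5]
    - [-0.5,-6,-10]
    - [-0.5,-8,-13.5]
    - [1,-10,-17]
    - [3,-12,-21]
    - [5,-13.7,-25.4]
    - [6.3,-13.7,-25.4]
    - [6.3,-13.7,-25.4]
    - [6.3,-13.7,-25.4]
    - [6.3,-13.7,-25.4]
    - [6.3,-13.7,-25.4]
    - [6.3,-13.7,-25.4]
  rot:
    - [4,0,0]
    - [8,0,0]
    - [12,0,0]
    - [16,0,0]
    - [20,0,0]
    - [24,0,0]
    - [28,0,0]
    - [28.2,0,0]
    - [28.2,0,0]
    - [28.2,0,0]
    - [28.2,0,0]
    - [28.2,0,0]
    - [28.2,0,0]
  grip: [1,1,1,1,0.5,0.5,0.5,0.5,0.5,0.5,0.5,0.5,0.5]

```text
t: 9.18
tool_pos: [0.467, -0.016, 0.1259]
tool_rot: [0.315, 0.634, 0.315, -0.632]
wrist_force: [-0.4, -0.3, -0.4]
gripper_width: 0.0427
```

```bash
python3 - <<'E'
from h import *
c=cap('wrist');W=cloud(c);np.savez('w5.npz',**c);a=c['image']
print(rot()[0])
near=(abs(W[...,0]-.466)<.035)&(abs(W[...,1]+.0145)<.035)
m=near&(W[...,2]>.026)&(W[...,2]<.036);P=W[m]
r=cv2.minAreaRect((P[:,:2]*1000).astype(np.float32));print('bar',m.sum(),r,np.median(P[:,2]))
m=near&(W[...,2]>.013)&(W[...,2]<.019);P=W[m];print('skirt',m.sum(),cv2.minEnclosingCircle((P[:,:2]*1000).astype(np.float32)),np.median(P[:,2]))
u,v=proj(c,[.466,-.0145,.03]);print(u,v)
x0,y0=int(u)-80,int(v)-60
cv2.imwrite('pics/w5.png',cv2.resize(a[y0:y0+120,x0:x0+160],None,fx=4,fy=4,interpolation=cv2.INTER_CUBIC))
E
```

```text
[ 0.46689681 -0.01581077  0.1258349 ]
bar 761 ((468.6439208984375, -15.159835815429688), (40.653343200683594, 11.36277961730957), 52.63396453857422) 0.030050790567941896
skirt 863 ((457.919189453125, -13.402311325073242), 27.191970825195312) 0.014131005125018763
311.215499658916 244.1516988186058
```

View pics/w5.png

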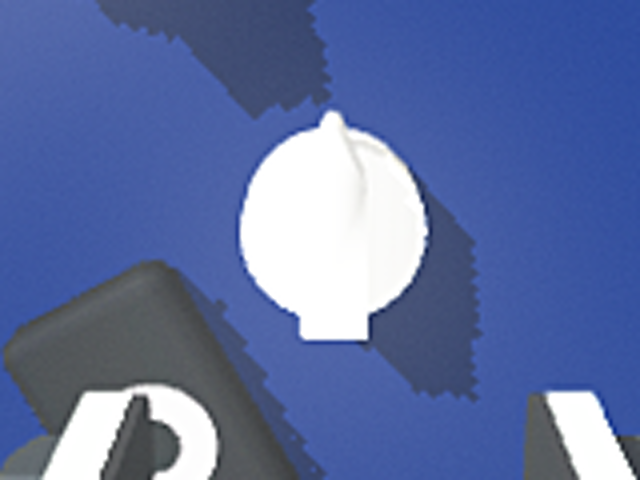

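The knob is centred under the jaws with its nose up in the image, and its bar is parallel to the pads (yaw 52.6°). I'll descend and grip the bar.

carry_out:
  dp:
    - [2.5,0,0]
    - [5,0,0]
    - [7.5,0,0]
    - [9.5,0,0]
    - [10.4,0,0]
    - [10.7,0,0]
    - [10.7,0,0]
    - [10.7,0,0]
    - [10.7,0,0]
    - [10.7,0,0]
    - [10.7,0,0]
    - [10.7,0,0]
    - [10.7,0,0]
    - [10.7,0,0]
  rot:
    - [0,0,0]
    - [0,0,0]
    - [0,0,0]
    - [0,0,0]
    - [0,0,0]
    - [0,0,0]
    - [0,0,0]
    - [0,0,0]
    - [0,0,0]
    - [0,0,0]
    - [0,0,0]
    - [0,0,0]
    - [0,0,0]
    - [0,0,0]
  grip: [0.5,0.5,0.5,0.5,0.5,0.5,0.5,0,0,0,0,0,0,0]

```text
t: 10.4
tool_pos: [0.4678, -0.0158, 0.0201]
tool_rot: [0.316, 0.635, 0.314, -0.631]
wrist_force: [-0.5, 0.7, 4.9]
gripper_width: 0.0104
```

The bar is gripped. I'll lift, turn the nose to about -11°, and hover offset from the spindle. That lets me look at it in the tool orientation I'll use for fitting, so camera bias cancels.

carry_out:
  dp:
    - [-3,0,0]
    - [-7,0,0]
    - [-11,0.5,0.5]
    - [-15,2,2]
    - [-18,5,4]
    - [-20,8,6]
    - [-21.6,11,9]
    - [-21.6,14,11]
    - [-21.6,17,13]
    - [-21.6,20,15.5]
    - [-21.6,22,17.5]
    - [-21.6,24.2,19]
    - [-21.6,24.2,19]
    - [-21.6,24.2,19]
    - [-21.6,24.2,19]
    - [-21.6,24.2,19]
    - [-21.6,24.2,19]
  rot:
    - [0,0,0]
    - [0,0,0]
    - [7,0,0]
    - [14,0,0]
    - [21,0,0]
    - [28,0,0]
    - [35,0,0]
    - [42,0,0]
    - [49,0,0]
    - [56,0,0]
    - [63,0,0]
    - [63.6,0,0]
    - [63.6,0,0]
    - [63.6,0,0]
    - [63.6,0,0]
    - [63.6,0,0]
    - [63.6,0,0]
  grip: [0,0,0,0,0,0,0,0,0,0,0,0,0,0,0,0,0]

```text
t: 11.82
tool_pos: [0.5454, -0.3116, 0.2366]
tool_rot: [-0.066, 0.706, -0.064, -0.702]
wrist_force: [0.2, -0.3, -1.5]
gripper_width: 0.0105
```

```bash
python3 - <<'E'
from fit import *
c=cap('wrist');np.savez('w6.npz',**c)
p,R=rot();print(p,R.as_matrix().round(3),get_obs()['gripper_width'])
for x,y in((.5595,-.3165),):
  for t in(150,180,200,230):
    q,f=fit_spindle(c,x,y,np.radians(-11),thr=t);print(t,q[:2].round(2),np.degrees(q[2]).round(1),q[3].round(1),round(f,3),'tool',R.inv().apply(np.array([q[0]/1e3,q[1]/1e3,.14])-p).round(4))
cv2.imwrite('pics/w6.png',c['image'])
u,v=proj(c,[.5595,-.3165,.14]);print(u,v)
E
```

```text
[ 0.54540158 -0.31181223  0.23654182] [[ 0.005 -0.184 -0.983]
 [ 0.002 -0.983  0.184]
 [-1.    -0.002 -0.005]] 0.010122369279883189
150 [ 560.02 -319.42] -20.6 140.0 0.066 tool [ 0.0966  0.005  -0.0153]
180 [ 559.97 -319.41] -23.6 140.0 0.24 tool [ 0.0966  0.005  -0.0153]
200 [ 560.07 -319.4 ] -10.5 140.0 0.394 tool [ 0.0966  0.005  -0.0154]
230 [ 559.24 -319.8 ] -36.1 140.0 0.821 tool [ 0.0966  0.0055 -0.0146]
318.03836305562 226.9309517261684
```

View pics/w6.png

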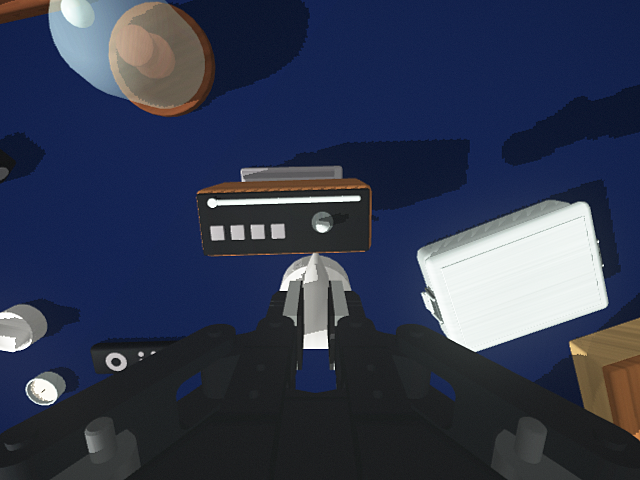

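The knob is held nose forward at (316,253), and the spindle shows at about (322,220) on the radio's top. I'll look at the spindle's grey values directly.

```bash
python3 - <<'E'
from fit import *
c=dict(np.load('w6.npz'));g=cv2.cvtColor(c['image'],cv2.COLOR_BGR2GRAY)
print(list(range(309,336)))
for r in range(206,238):print(r,' '.join('%3d'%x for x in g[r,309:336]))
for X in([.5595,-.3165,.14],[.5595,-.3165,.124]):print(proj(c,X))
W=cloud(c);print((W[206:236:3,312:333:3,2]*1000).round(0))
k=dict(np.load('w5.npz'));print('cam in tool, w5,w6 height',(-k['R'].T@k['t']),(-c['R'].T@c['t']))
E
```

```text
[309, 310, 311, 312, 313, 314, 315, 316, 317, 318, 319, 320, 321, 322, 323, 324, 325, 326, 327, 328, 329, 330, 331, 332, 333, 334, 335]
206  46  46  46  44  46  46  43  46  48  47  44  43  48  43  44  45  45  42  45  43  45  43  44  42  42  43  44
207  45  43  46  47  45  46  45  45  45  43  43  45  45  46  45  45  45  44  45  41  42  44  42  42  43  44  42
208  45  45  45  45  46  45  45  45  47  46  45  45  48  46  44  44  46  46  43  43  43  43  45  43  42  44  42
209  46  46  45  47  45  48  45  47  46  44  44  44  44  45  44  45  44  43  43  45  43  44  44  44  43  43  42
210  48  45  47  45  44  46  44  46  47  43  42  40  41  40  40  41  43  44  46  43  44  45  42  44  45  44  41
211  45  46  48  42  44  48  43  44  41  46  50  62  64  67  64  63  53  44  40  44  43  44  47  42  43  44  43
212  44  46  46  45  45  44  40  46  61  85  97 115 118 123 128 122  98  78  62  47  39  42  43  44  43  43  41
213  47  45  46  46  43  44  56  79 105 124 114 109 108 115 119 119 117 123 117  79  49  39  42  45  44  47  41
214  46  47  48  45  42  60  97 122 120 117 112 106 107 114 116 116 
[... 2455 characters left out ...]
  45  44  43  46  44  44  45  42  42  40  42  44  42
237  45  45  43  41  45  44  45  48  42  44  45  44  44  45  42  46  43  43  45  43  43  40  43  41  43  42  42
[318.03836306 226.93095173]
[317.92924479 222.58728568]
[[122. 122. 122. 122. 121. 122. 123.]
 [122. 122. 121. 121. 121. 122. 123.]
 [123. 122. 122. 122. 123. 123. 121.]
 [123. 123. 123. 122. 122. 124. 123.]
 [122. 123. 125. 123. 123. 122. 122.]
 [123. 122. 125. 124. 122. 123. 123.]
 [122. 124. 136. 135. 135. 133. 122.]
 [122. 122. 138. 138. 138. 139. 123.]
 [123. 123. 138. 140. 138. 138. 122.]
 [122. 122. 121. 123. 122. 122. 122.]]
cam in tool, w5,w6 height [0.50705199 0.03596553 0.26667597] [ 0.61026936 -0.32459214  0.37749673]
```

```bash
python3 - <<'E'
from fit import *
c=dict(np.load('w6.npz'));g=cv2.cvtColor(c['image'],cv2.COLOR_BGR2GRAY)
p=np.array([.5454,-.3118,.2365]);R=rot()[1];print(rot()[0])
for zk in(0,.0015,.003):print(zk,proj(c,p+R.apply([-.0039,0,zk-.024])).round(1),'tail',proj(c,p+R.apply([-.0119,0,zk+.016])).round(1))
for r in range(248,262):print(r,' '.join('%3d'%x for x in g[r,303:330]))
print('bar sides',g[300,290:345]);print('tail',g[335:360,315])
for t in(0,.0):print([proj(c,p+R.apply([-.0119,y,.006])).round(1) for y in(-.006,0,.006)])
q=lambda a:proj(c,[.56,-.3195,.124])
for yaw in(-10,-15,-20):
    d=D(.56,-.3195,np.radians(yaw),.124);a,b=proj(c,d[0]),proj(c,d[-1]);print(yaw,a.round(1),b.round(1),((b-a)[1]/(b-a)[0]).round(3))
    d=D(.56,-.3195,np.radians(yaw),.14);a,b=proj(c,d[0]),proj(c,d[-1]);print('tip',a.round(1),b.round(1))
E
```

```text
[ 0.54540158 -0.31181223  0.23654182]
0 [314.7 255.2] tail [314.7 347.3]
0.0015 [314.7 258.5] tail [314.7 350.3]
0.003 [314.7 261.8] tail [314.7 353.3]
248  45  44  47  44  46  47  43  47  43  44  43  44  47  46  45  43  47  45  43  45  44  43  45  45  45  43  47
249  46  45  46  46  46  42  44  45  44  45  46  43  44  44  44  44  45  45  44  46  44  43  44  46  43  42  42
250  44  44  44  43  44  42  44  45  43  43  43  42  40  39  40  41  40  40  42  41  40  39  40  40  38  36  38
251  36  39  42  42  41  48  47  47  46  42  41  41  41  52  55  54  59  56  56  56  54  51  57  69  67  68  65
252  72  61  68  66  64  75  73  71  68  67  97 100  95 110 107  99  93  96  96  95  88  89  98 125 123 124 121
253 135 110 108 107 105  92  90  85  73 104 197 191 172 152 129  89  49  53  52  44  44  43  42  41  40  39  37
254  31  35  36  33  31  31  31  33  54 146 228 198 177 159 140 116  48  37  39  37  37  40  39  40  38  42  39
255  38  38  36  44  52  62  74  84 128 206 220 193 173 154 137 121 104  83  83  71  56  38  43  40  40  40  44
256  54  63  75  88 108 129 144 147 191 227 212 191 
[... 610 characters left out ...]
7 138 134
bar sides [126 125 124 124 125 124 126 127  94  26  33  34  28  58 143 167 162 161
 158 159 159 159 157 153 149 146 145 143 142 139 139 136 134 133 133 135
 135  96  23  34  34  32  48 107 131 126 125 123 122 125 125 126 125 124
 128]
tail [232 234 235 236 237 238 240 241 242 243 244 246 254 255  10  37  41  40
  41  42  40  41  42  42  41]
[array([300.8, 326.9]), array([314.6, 326.9]), array([328.5, 326.9])]
[array([300.8, 326.9]), array([314.6, 326.9]), array([328.5, 326.9])]
-10 [315.3 220.1] [327.9 220. ] -0.01
tip [315.2 224.3] [328.6 224.1]
-15 [315.4 219.5] [328.  220.5] 0.076
tip [315.4 223.7] [328.7 224.7]
-20 [315.6 219. ] [328. 221.] 0.164
tip [315.6 223.1] [328.8 225.3]
```

```bash
python3 - <<'E'
from fit import *
from scipy.optimize import least_squares
k=dict(np.load('w5.npz'));c=dict(np.load('w6.npz'))
g=cv2.cvtColor(k['image'],cv2.COLOR_BGR2GRAY)
print('col314',[(r,int(g[r,314])) for r in list(range(208,217))+list(range(265,273))]);print('row266',g[266,300:330]);print('row240',g[240,285:345])
t=np.radians(-37);q=[.315,.634,.315,-.632];Rk=Ro.from_quat([q[1],q[2],q[3],q[0]]);pk=np.array([.4669,-.0158,.1258])
for z in(0,.003):print(z,'nose',proj(k,pk+Rk.apply([.1258-.024,0,z-.024])).round(1),'tail',proj(k,pk+Rk.apply([.1258-.032,0,z+.016])).round(1))
p=np.array([.5454,-.3118,.23655]);R=rot()[1]
f=lambda s:proj(c,p+R.apply([.0966,s[0],s[1]]))-[322.4,225.7]
print('spindle tool',least_squares(f,[0,0],x_scale=.01,diff_step=1e-3).x)
E
```

```text
col314 [(208, 99), (209, 94), (210, 87), (211, 124), (212, 250), (213, 255), (214, 255), (215, 255), (216, 255), (265, 255), (266, 255), (267, 255), (268, 255), (269, 79), (270, 98), (271, 100), (272, 102)]
row266 [102 102 102 101  94 113 255 255 255 255 255 255 255 255 255 255 255 255
 255 255 255 255 255  55  77  83  84  84  84  83]
row240 [100 102 100 102  96  78 241 255 255 255 255 255 255 255 255 255 255 255
 255 255 255 255 255 255 255 255 255 255 255 255 254 253 252 249 248 249
 249 250 251 250 251 251 251 251 250 250 250 249 249 247 255 255 181  60
  77  82  78  80  78  76]
0 nose [313.4 211.1] tail [313.4 265.8]
0.003 nose [313.4 215.1] tail [313.4 269.6]
spindle tool [ 0.00545716 -0.01518961]
```

Held-knob pixels and the earlier measurements agree on the relative offset: move y +4.8 mm and z -18.2 mm. The spindle yaw is about -15°, so I'll move over it and down to about 10 mm above the tip.

carry_out:
  dp:
    - [0,0.3,-1]
    - [0.5,0.48,-1.82]
    - [2,0.48,-1.82]
    - [4,0.48,-1.82]
    - [5.5,0.48,-1.82]
    - [6.4,0.48,-1.82]
    - [6.4,0.48,-1.82]
    - [6.4,0.48,-1.82]
    - [6.4,0.48,-1.82]
    - [6.4,0.48,-1.82]
  rot:
    - [2,0,0]
    - [4.4,0,0]
    - [4.4,0,0]
    - [4.4,0,0]
    - [4.4,0,0]
    - [4.4,0,0]
    - [4.4,0,0]
    - [4.4,0,0]
    - [4.4,0,0]
    - [4.4,0,0]
  grip: [0,0,0,0,0,0,0,0,0,0]

```text
t: 12.7
tool_pos: [0.5633, -0.3203, 0.1739]
tool_rot: [-0.093, 0.704, -0.092, -0.699]
wrist_force: [0.1, -0.0, -0.6]
gripper_width: 0.0102
```

```bash
python3 - <<'E'
from fit import *
p,R=rot();print(p,R.as_matrix().round(3),get_obs()['wrist_force'])
c=cap('scene');u,v=proj(c,[.56,-.318,.15]);x0,y0=int(u)-50,int(v)-35
cv2.imwrite('pics/s7.png',cv2.resize(c['image'][y0:y0+75,x0:x0+100],None,fx=7,fy=7,interpolation=cv2.INTER_CUBIC))
tz=.1705
print('target shift from p7 goal', R.inv().apply(np.array([.5454,-.3118,.23655])+Ro.from_rotvec([0,0,0]).apply([-.184*.0048+.983*.0182,-.983*.0048-.184*.0182,0])-p))
for X in([.5595,-.319,.140],[.5595,-.319,.150],[.5595,-.317,.140]):print((proj(c,X)-[x0,y0])*7)
E
```

```text
[ 0.56334154 -0.32031125  0.17392023] [[ 0.007 -0.259 -0.966]
 [ 0.    -0.966  0.259]
 [-1.    -0.002 -0.007]] [ 0.10363223 -0.01695056 -0.62172515]
target shift from p7 goal [-0.06263469 -0.00031618  0.00059411]
[353.39431131 271.31090238]
[351.36489409 249.54908837]
[355.7546273 274.2507309]
```

View pics/s7.png

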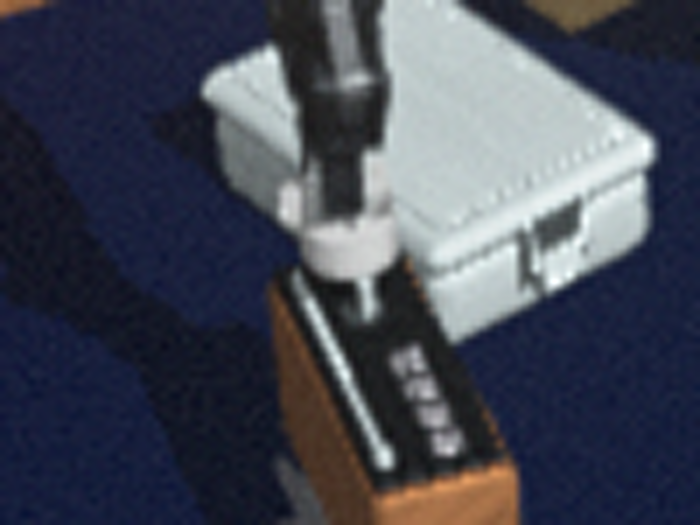

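The scene crop shows the knob skirt (305–402, about row 250) above the spindle (about 367, row 290), and they look slightly offset. I'll measure that offset numerically in this same image.

```bash
python3 - <<'E'
from fit import *
c=cap('scene');np.savez('s8.npz',**c);print(rot()[0])
g=cv2.cvtColor(c['image'],cv2.COLOR_BGR2GRAY);u,v=proj(c,[.56,-.318,.15]);x0,y0=int(u)-50,int(v)-35
print(x0,y0)
for r in range(y0+24,y0+50):print(r,' '.join('%3d'%x for x in g[r,x0+36:x0+64]))
for X in([.5595,-.319,.140],[.5595,-.319,.1245]):print(proj(c,X))
th=np.linspace(0,2*np.pi,60)
P=np.array([proj(c,[.563+.018*np.cos(a),-.320+.018*np.sin(a),.1538]) for a in th]);print('skirt bottom',P.min(0),P.max(0),x0+36)
P=np.array([proj(c,[.5595+.0075*np.cos(a),-.319+.0075*np.sin(a),.1245]) for a in th]);print('collar',P.min(0),P.max(0))
P=np.array([proj(c,q) for z in (.125,.14) for q in D(.5595,-.319,np.radians(-15),z)]);print('D',P[:40].min(0),P[:40].max(0),P[40:].min(0),P[40:].max(0))
E
```

```text
[ 0.5631924  -0.3201721   0.17363926]
224 105
129 105 108 112 110 110 106 106  79 112  97  39  48  46  43  49  95 194 196 200 203 200 197 202 202 206 200 202 200
130 108 113 106 107 113 120 112 104 134 110  50  47  50  45  48  78 191 197 204 203 199 199 196 202 200 203 201 199
131 109 110 105 111 147 170 149 116 129 108  50  48  44  49  45  77 192 207 203 194 202 201 202 199 201 198 202 202
132 106 110 108 119 189 197 197 133 134 113  47  47  47  39  43  75 187 198 187 177 194 197 200 198 201 200 203 204
133  83 102 101 104 189 196 193 130 127 107  55  46  41  38  43  63 158 185 167 154 178 187 194 202 201 198 199 198
134  54  80  95 115 198 194 194 126 126 108  56  43  43  43  40  65 149 171 140 137 189 188 190 193 203 204 202 201
135  35  44  68 109 212 194 190 125 122 107  68  54  56  54  61 117 167 159 137 144 187 199 196 172 194 198 200 203
136  32  29  37  76 154 181 178 123 116 118 103 107 126 113 110 199 202 185 176 189 183 193 201 198 174 184 195 204
137  36  37  27  34  79 128 136 125 146 164 177 182 199 166 163 210 209 213 210 201 170 177 193 196 197 186 191 199
138  34  3
[... 1567 characters left out ...]
58  51  34  34  31  30  30  34  33  25  55 162
152  23  24  37  62  56  68  64  33  53 152 212  88  33  28  37  36  35  32  29  37  29  32  29  31  32  34  42  95
153  26  27  35  59  60  58  77  40  33  86 193 152  45  29  29  33  35  31  30  29  33  34  34  42  29  35  29  54
154  24  24  28  46  58  51  68  61  28  54 162 212  90  28  27  28  35  36  38  34  44  48  78 108  39  33  26  37
[274.48490162 143.75870034]
[274.92765098 148.50638316]
skirt bottom [265.67120991 135.36659664] [279.69349403 144.05141581] 260
collar [272.05729189 146.70254894] [277.79652722 150.32548885]
D [274.18483469 147.14947264] [276.82616468 149.56401572] [273.75087058 142.55485878] [276.41433041 144.96695853]
```

The image and the raw wrist fix agree that the knob needs to shift by about (-2.8, +1.5) mm. I'll correct that and go down to just above tip contact.

carry_out:
  dp:
    - [0,-0.05,0.2]
    - [0.5,-0.07,0.31]
    - [1,-0.07,0.31]
    - [1.2,-0.07,0.31]
    - [1.3,-0.07,0.31]
    - [1.4,-0.07,0.31]
    - [1.5,-0.07,0.31]
    - [1.6,-0.07,0.31]
  rot:
    - [0,0,0]
    - [0,0,0]
    - [0,0,0]
    - [0,0,0]
    - [0,0,0]
    - [0,0,0]
    - [0,0,0]
    - [0,0,0]
  grip: [0,0,0,0,0,0,0,0]

```text
t: 13.47
tool_pos: [0.5607, -0.3188, 0.1576]
tool_rot: [-0.093, 0.704, -0.092, -0.699]
wrist_force: [-0.1, -1.0, -0.3]
gripper_width: 0.0104
```

There's no force yet with the underside nominally 2.5 mm below the tip. I'll continue down slowly.

carry_out:
  dp:
    - [0.1,0,0]
    - [0.2,0,0]
    - [0.3,0,0]
    - [0.4,0,0]
    - [0.4,0,0]
  rot:
    - [0,0,0]
    - [0,0,0]
    - [0,0,0]
    - [0,0,0]
    - [0,0,0]
  grip: [0,0,0,0,0]

```text
t: 13.88
tool_pos: [0.5606, -0.3188, 0.1533]
tool_rot: [-0.093, 0.703, -0.092, -0.699]
wrist_force: [0.9, -0.2, -0.9]
gripper_width: 0.0102
```

carry_out:
  dp:
    - [0.1,0,0]
    - [0.2,0,0]
    - [0.3,0,0]
    - [0.4,0,0]
    - [0.5,0,0]
    - [0.55,0,0]
    - [0.55,0,0]
  rot:
    - [0,0,0]
    - [0,0,0]
    - [0,0,0]
    - [0,0,0]
    - [0,0,0]
    - [0,0,0]
    - [0,0,0]
  grip: [0,0,0,0,0,0,0]

```text
t: 14.47
tool_pos: [0.5607, -0.3189, 0.148]
tool_rot: [-0.093, 0.703, -0.092, -0.699]
wrist_force: [-0.0, -0.0, 2.7]
gripper_width: 0.0103
```

The wrist force is +2.7 N at TCP z = .148, exactly where home should be. Next I'll press down.

carry_out:
  dp:
    - [0,0,0]
    - [0,0,0]
    - [0,0,0]
    - [0.1,0,0]
    - [0.2,0,0]
    - [0.3,0,0]
    - [0.35,0,0]
    - [0.4,0,0]
    - [0.4,0,0]
    - [0.4,0,0]
    - [0.4,0,0]
  rot:
    - [0,0,0]
    - [0,0,0]
    - [0,0,0]
    - [0,0,0]
    - [0,0,0]
    - [0,0,0]
    - [0,0,0]
    - [0,0,0]
    - [0,0,0]
    - [0,0,0]
    - [0,0,0]
  grip: [0,0,0,0,0,0,0,0,0,0,0]

```text
t: 15.38
tool_pos: [0.5608, -0.319, 0.1449]
tool_rot: [-0.093, 0.704, -0.092, -0.698]
wrist_force: [-2.4, 1.9, 9.4]
gripper_width: 0.01
```

```bash
python3 - <<'E'
from h import *
for n in('scene','top'):
    c=cap(n);W=cloud(c)
    m=(W[...,2]>.116)&(W[...,2]<.129)&(abs(W[...,0]-.563)<.05)&(W[...,1]>-.30)&(W[...,1]<-.2)
    P=W[m];print(n,m.sum(),cv2.minAreaRect((P[:,:2]*1000).astype(np.float32)) if len(P) else 0,np.median(P[:,2]))
o=get_obs();print(o['t'],o['tool_pos'],o['wrist_force'],o['wrist_torque'],o['gripper_width'])
c=cap('scene');u,v=proj(c,[.56,-.3,.13]);x0,y0=int(u)-50,int(v)-45
cv2.imwrite('pics/s9.png',cv2.resize(c['image'][y0:y0+80,x0:x0+100],None,fx=7,fy=7,interpolation=cv2.INTER_CUBIC))
E
```

```text
scene 481 ((568.7265625, -259.1123046875), (85.88191986083984, 54.855445861816406), 81.25784301757812) 0.12290821327524216
top 221 ((575.7060546875, -245.53482055664062), (56.343238830566406, 44.557273864746094), 82.36170196533203) 0.12358807428613704
15.4833 [ 0.56079239 -0.31897138  0.14492513] [-2.06540673  1.96906039  8.96234439] [ 0.36238917  0.45768329 -0.01564134] 0.010234411777117395
```

View pics/s9.png

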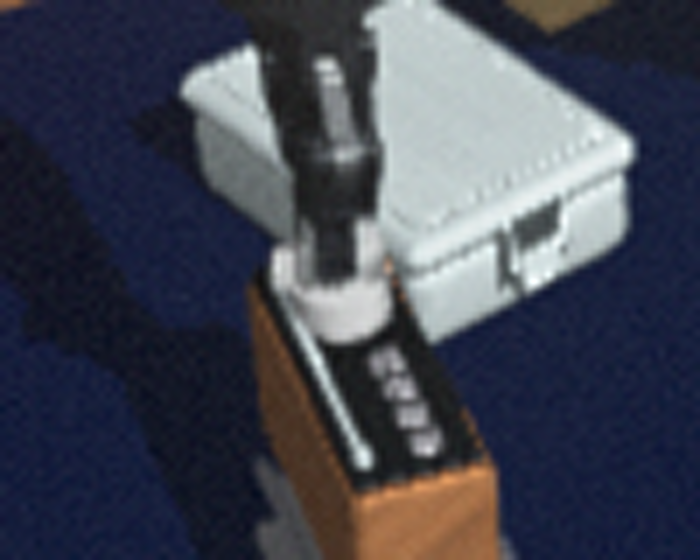

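The skirt sits flush just above the radio's top. The tool went down 3.1 mm from home at about 9 N (7.5 N is fully down), and the radio hasn't moved. Handing in.

```bash
python3 -c "
from h import *
print(hand_in());o=get_obs();print(o['t'],o['tool_pos'],o['wrist_force'],o['gripper_width'])"
```

```text
the job is handed in; nothing more can be done
None
the job is handed in; nothing more can be done
```

The job is handed in at about 15.5 s of the 66 s allowed. The radio stands released in the cradle, and the knob is on the spindle, held pressed down. `hand_in()` gives no verdict, and I have no readings from the last second because the robot could not be read after that call.

**Radio:** I placed it facing -x, the side where a small LED marks the cradle's front. After release it measured about (0.564, -0.288) m at yaw about -9°, against the cradle at (0.5635, -0.287) m. Its top read about 123 mm; 124 mm was expected. After pressing, its top height and the visible part of its outline were unchanged.

**Knob:** I used the smaller of the two and turned its nose to about -15° to meet the flat.
- **Fit:** It slid on without resistance until 2.7 N at tool height 0.148 m, the height expected for fully home.
- **Press:** It then went a further 3.1 mm down and was holding about 9 N at the last reading; fully down takes 7.5 N. The gripper was still closed on the bar, reading 10 mm.

**Checks that disagreed:**
- **Spindle position:** The wrist camera and the position worked out from the radio differed by 2 to 3 mm. I settled it from the scene image, and the knob went on at the first try.
- **Spindle flat:** Its angle came out between -9° and -18° depending on the fit, and -15° worked.

I did not measure the bystanders again. Nothing was touched on the way that I could see.

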